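# Set out a tower of tins on their display blocks

## Robot

A 7-joint arm with a two-finger parallel gripper is mounted at the origin on the work surface. World frame = base frame: x ahead of the robot, y to its left, z up, the work surface at z = 0. Lengths are in m, angles in rad, forces in N, time in s.
With the tool pointing down it reaches from about 0.425 to 0.925 m from the base axis. Payload 6.8 kg.
Tool frame: the origin (TCP) lies at the very end of the fingers, on their centre line; the grasp point (between the pads) lies 19 mm behind it; z points along the fingers, y is the line along which they close (so a half turn about z gives the same grasp; the last joint's range is limited). The gripper opens to 85 mm and grips with 20 to 120 N. Pads are 22 mm wide; open, the fingers measure 114 mm over their backs; the gripper's body (76 mm by 85 mm) begins 54 mm behind the grasp point. The pads swing forward as they close: fully open they stand 13 mm farther back than shut.
Start: joints at [1.103, 0.477, 0.022, 1.555, -0.011, 1.109, -0.083], TCP at [0.238, -0.632, 0.231] pointing down, gripper open.
Joint ranges: [-2.96, 2.96], [-0.34, 2.1], [-1.41, 1.46], [0.24, 2.44], [-1.37, 4.51], [0.17, 1.92], [-2.96, 2.96]. Speed limits (rad/s): [2.39, 2.39, 3.14, 3.14, 3.14, 3.14, 3.14].

## Interface

Orientations are given as a unit quaternion [w, x, y, z].
In Python, from station import bot gives the robot as it stands.
- The arm moves only by the tool jog_arm, never from a script. Its argument "motion" is a list of rows, each a list of 7 numbers: the turn, a rotation vector about the tool's x, y, z in rad, then the shift along the tool's x, y, z in mm, then the finger opening in mm, from 0 to 85.4. A call has 1 to 10 rows; each row is the pose to reach, as a shift and turn from the pose commanded when the call began, along the tool's axes at that moment; what a row does not reach only later rows make up. A row lasts 1/8 s, in which the tool goes at most 62.5 mm and 10.7 degrees, less where a joint would pass 70% of its speed; a pose out of reach is approached as far as the arm can. A call with a gripper value outside its range is refused whole. The fingers move at their own pace and stop on an object; "grip_force" is the grip in N (left out, the last holds). Time passes only in rows, so rows that repeat a pose let the fingers close. It gives the time, the measured TCP pose, the force, the opening and the grip force at its end, in the units of the state.
- bot.get_obs(): the state, without advancing time (a new reading comes with each control period).
- bot.read_camera(name): name is "scene" or "top"; returns a dict with "pixels" (384x512x3 uint8, red, green, blue), "camera_matrix" (3x3 intrinsics, pixels), "distortion" ([k1, k2, p1, p2, k3] as OpenCV has them; the pictures are not rectified), "T" (4x4, takes a point from camera to world coordinates). Camera axes: x right, y down, z forward; pixel columns grow to the right and rows downward; lengths in m; the calibration is good to about 2 mm. A picture is of the moment at which its call begins. There is no depth.
- bot.hand_in(): hands the job in; it is judged then, once.
Trained networks look in a picture, given as the dict that the camera call returned (one of the last four; its "shot" number tells which), for a name from the list of things; names that differ only in an ending like _2 or _b are one class to them, and where a whole thing is asked for, a point or a joint stands for the part that bears it (a point fixed in the world has none). Each returns a list of dicts, best first, with "score" (0 to 1); they miss things now and then, are a little off and sometimes report something else, mostly with a low value. They report only what shows in the picture. A call takes as long as a camera call. They do not tell look-alikes from the thing itself.
- bot.spot_in(thing, picture): "xy" ([column, row] in pixels, amid what is visible of it).
- bot.tip_of(thing, picture): "xy" ([column, row] in pixels: a listed point, or the origin of a listed thing).
The state is a dict: "t": time; "q": joint angles; "joint_vel": joint speeds; "joint_torque": joint torques, N m; "eef_pos": TCP position; "tool_rot": TCP orientation; "contact_force": force on the tool from outside, world axes, zero at the start; "torque": the same for the moment, N m; "gripper_width": opening from 0.0 (shut) to 1.0 (fully open); "grasp_force": force on a finger pad.
Only numpy, scipy, OpenCV 4.12 (cv2) and the standard library are available. Lean on these libraries where they do the work, as an engineer would, in place of code of your own. Each camera call takes 0.05 s, during which the arm holds its last target. There are 200 camera calls.

## Task

Four goods came in stacked as a tower on the shop counter: take the tower apart and stand each one upright, lid up, in the middle of the wooden display block that has its own outline (square tin on the square block, round can on the round, six-sided jar on the six-sided, oblong tin on the oblong). Set them down gently, do not drop them, let go of all of them, and leave the sauce bottle and the spice jar at the sides where they are.

Things in the scene. Friction and masses are not known exactly. Their poses are not given: they have to be found in the camera images.
- square_tin_center (a point): Square dark steel tea tin, 64 x 64 mm, 62 mm tall, about 0.28 kg, lowest of the tower, standing on the counter. Point at its centre (31 mm above its underside); x and y square to its sides, z up.
- round_can_center (a point): Round bare-metal can with a brown label, 54 mm in diameter, 46 mm tall, about 0.18 kg, standing on the square tin. Point at its centre (23 mm above its underside), z up.
- hex_jar_center (a point): Six-sided jar with a white lid, 42 mm across flats (48.5 mm across corners), 40 mm tall, about 0.12 kg, standing on the round can. Point at its centre (20 mm above its underside); x at right angles to one pair of flats, y towards a corner, z up.
- oblong_tin_center (a point): Small oblong brass-coloured spice tin with a dark lid, 22 mm (along its x) by 40 mm (along its y), 44 mm tall, about 0.07 kg, on top of the tower, standing on the jar. Point at its centre (22 mm above its underside), z up.
- square_block_top (a point): Square display block, 84 x 84 mm, x and y square to its sides. Fixed to the counter, plain light wood, 15 mm thick. Point at the centre of its top face (15 mm above the counter), z up. Its place and yaw vary.
- round_block_top (a point): Round display block, 76 mm in diameter. Fixed to the counter, plain light wood, 15 mm thick. Point at the centre of its top face (15 mm above the counter), z up. Its place and yaw vary.
- hex_block_top (a point): Six-sided display block, 64 mm across flats, x at right angles to a pair of flats, y towards a corner. Fixed to the counter, plain light wood, 15 mm thick. Point at the centre of its top face (15 mm above the counter), z up. Its place and yaw vary.
- oblong_block_top (a point): Oblong display block, 42 mm (along its x) by 64 mm (along its y). Fixed to the counter, plain light wood, 15 mm thick. Point at the centre of its top face (15 mm above the counter), z up. Its place and yaw vary.
- sauce_bottle_center (a point): Bystander: loose sauce bottle with a green cap, 56 mm in diameter, 150 mm tall, standing to one side of the work. Point on its axis, 75 mm up.
- spice_jar_center (a point): Bystander: loose jar with a brass-coloured lid, 70 mm in diameter, 95 mm tall, standing to the other side of the work. Point on its axis, 47.5 mm up.
Not all that is in view belongs to the job. Leave any blue look-alike of the part that bears round_can_center alone. Leave any turquoise look-alike of the part that bears hex_jar_center alone.

How it is judged:
By the outcome, as a careful person would: the job done as asked, in the order asked, and still so for the second after the job is handed in, with the robot touching nothing.
It also fails if it takes over 96 s, if anything falls off the work surface, if the arm or the gripper's body presses on something with over 40 N, if the wrist force passes 120 N, or if a joint passes its speed limit or range.

## Working session

There is one attempt and no reset: what is moved stays moved. The work goes in short steps, Python scripts to look and compute and a tool call to move; the robot and the scene stay as the last step left them, time stands still between calls to the robot, and variables do not carry over. Pictures are saved under pics/ and viewed, at most 14 in all, crops included, and the job is handed in when it is done.

Besides the shell and the picture viewer there is one more tool, called as name(argument=value, ...), one argument or row to a line, values as JSON. jog_arm: Moves the arm, as the interface text tells. Its arguments: {"type":"object","properties":{"motion":{"type":"array"},"grip_force":{"type":"number"}},"required":["motion"]}

```bash
ls; mkdir -p pics
cat > h.py <<'E'
from station import bot
import cv2, numpy as np
def snap(n,fn=None):
    p=bot.read_camera(n)
    if fn: cv2.imwrite('pics/'+fn,p['pixels'][:,:,::-1])
    return p
E
python3 - <<'E'
from h import *
names="square_tin_center round_can_center hex_jar_center oblong_tin_center square_block_top round_block_top hex_block_top oblong_block_top sauce_bottle_center spice_jar_center".split()
o=bot.get_obs(); print({k:np.round(v,3) for k,v in o.items()})
for c in ("scene","top"):
    p=snap(c,c+'0.png'); print(c,np.round(p['camera_matrix'],1).tolist(),p['distortion'],np.round(p['T'],3).tolist())
    for n in names:
        print(n,[(np.round(d['xy']).tolist(),round(d['score'],2)) for d in bot.tip_of(n,p)[:3]])
E
```

```text
pics
{'t': np.float64(0.0), 'q': array([ 1.103,  0.478,  0.022,  1.556, -0.011,  1.109, -0.083]), 'joint_vel': array([-0.001, -0.   ,  0.   ,  0.001,  0.   ,  0.   ,  0.001]), 'joint_torque': array([-0.0000e+00, -5.9644e+01,  1.6080e+00, -2.8119e+01,  1.2000e-02,
        9.0000e-03,  0.0000e+00]), 'eef_pos': array([ 0.237, -0.631,  0.23 ]), 'tool_rot': array([-0.001,  0.984,  0.179, -0.   ]), 'contact_force': array([-0.184,  0.022, -0.436]), 'torque': array([-0.02 ,  0.036,  0.065]), 'grasp_force': np.float64(0.0), 'gripper_width': np.float64(1.0)}
scene [[457.1, 0.0, 246.8], [0.0, 457.1, 196.2], [0.0, 0.0, 1.0]] [0.03579498 0.         0.         0.         0.        ] [[-0.458, 0.499, -0.736, 1.339], [0.889, 0.275, -0.366, 0.415], [0.02, -0.822, -0.569, 0.766], [0.0, 0.0, 0.0, 1.0]]
square_tin_center [([300.0, 226.0], 0.65)]
round_can_center [([282.0, 204.0], 0.68), ([305.0, 208.0], 0.55), ([400.0, 258.0], 0.33)]
hex_jar_center [([340.0, 220.0], 0.69), ([306.0, 196.0], 0.52), ([307.0, 180.0], 0.38)]
oblong_tin_center [([307.0, 180.0], 0.84)]
square_block_top [([153.0, 217.0], 0.72)]
[... 218 characters left out ...]
 257.0], 0.77)]
top [[396.5, 0.0, 257.6], [0.0, 396.5, 192.3], [0.0, 0.0, 1.0]] [-0.07603058  0.          0.          0.          0.        ] [[0.027, -0.998, 0.053, 0.417], [-1.0, -0.027, 0.002, -0.018], [-0.001, -0.053, -0.999, 1.188], [0.0, 0.0, 0.0, 1.0]]
square_tin_center [([209.0, 197.0], 0.74)]
round_can_center [([206.0, 201.0], 0.6)]
hex_jar_center [([205.0, 200.0], 0.45), ([207.0, 199.0], 0.36)]
oblong_tin_center [([205.0, 204.0], 0.44)]
square_block_top [([332.0, 163.0], 0.69)]
round_block_top [([172.0, 156.0], 0.6)]
hex_block_top [([299.0, 199.0], 0.71)]
oblong_block_top [([252.0, 144.0], 0.86)]
sauce_bottle_center [([384.0, 210.0], 0.88)]
spice_jar_center [([120.0, 194.0], 0.58)]
```

View pictures.

Run:
```python
import cv2
a=cv2.imread('pics/scene0.png')[110:330,100:450]; cv2.imwrite('pics/s1.png',cv2.resize(a,None,fx=2.28,fy=2.28,interpolation=cv2.INTER_CUBIC))
a=cv2.imread('pics/top0.png')[90:290,90:430]; cv2.imwrite('pics/t1.png',cv2.resize(a,None,fx=2.35,fy=2.35,interpolation=cv2.INTER_CUBIC))
```

```text
(no output)
```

View pics/s1.png

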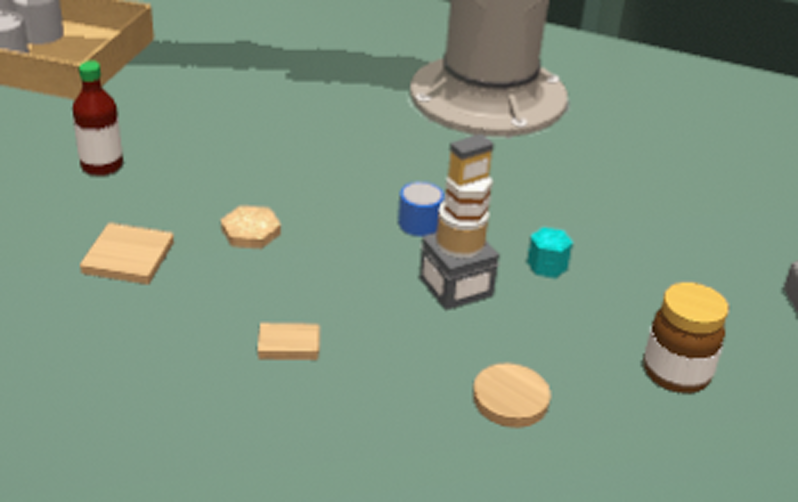

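View pics/t1.png

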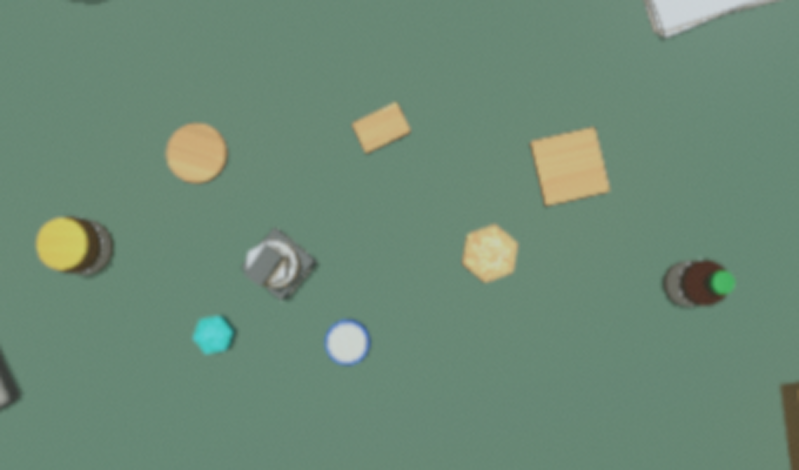

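The scene picture shows the tower at about (302,210) in full-frame pixels, with the blue can left of it, the turquoise jar right of it and the four blocks in front. The top picture shows the tower at about (208,200), leaning outward with perspective. Next I'll segment the blocks in both views and enlarge the tower.

```bash
cat >> h.py <<'E'
def world(p,uv,z):
    "pixels (N,2) -> world points on plane z"
    uv=np.asarray(uv,float).reshape(-1,1,2)
    n=cv2.undistortPoints(uv,p['camera_matrix'],np.asarray(p['distortion'],float)).reshape(-1,2)
    d=np.c_[n,np.ones(len(n))]@p['T'][:3,:3].T; o=p['T'][:3,3]
    return o+d*((z-o[2])/d[:,2])[:,None]
def pix(p,X):
    Ti=np.linalg.inv(p['T']); 
    return cv2.projectPoints(np.asarray(X,float).reshape(-1,1,3),cv2.Rodrigues(Ti[:3,:3])[0],Ti[:3,3],p['camera_matrix'],np.asarray(p['distortion'],float))[0].reshape(-1,2)
def ray(p,uv):
    a=world(p,[uv],0.)[0]; o=p['T'][:3,3]; return o,(a-o)/np.linalg.norm(a-o)
def tri(p1,u1,p2,u2):
    A=[];b=[]
    for p,u in((p1,u1),(p2,u2)):
        o,d=ray(p,u); M=np.eye(3)-np.outer(d,d); A.append(M); b.append(M@o)
    X=np.linalg.lstsq(np.vstack(A),np.hstack(b),rcond=None)[0]
    return X
E
python3 - <<'E'
from h import *
P={c:snap(c) for c in("scene","top")}
pos={'square':(332,163),'round':(172,156),'hex':(299,199),'oblong':(252,144)}
spos={'square':(153,217),'round':(323,282),'hex':(208,207),'oblong':(228,258)}
def masks(p):
    h=cv2.cvtColor(p['pixels'],cv2.COLOR_RGB2HSV); 
    return cv2.inRange(h,(8,50,120),(25,255,255))
mt=masks(P['top']);ms=masks(P['scene'])
for n in pos:
    out=[]
    for c,m,q in(('top',mt,pos[n]),('scene',ms,spos[n])):
        k,l,s,ce=cv2.connectedComponentsWithStats(m); i=l[q[1],q[0]]; out.append((l==i,ce[i],s[i]))
    mm=out[0][0].astype(np.uint8); cnt=max(cv2.findContours(cv2.resize(mm*255,None,fx=4,fy=4,interpolation=cv2.INTER_LINEAR)//128,0,cv2.CHAIN_APPROX_NONE)[0],key=cv2.contourArea)
    uv=(cnt.reshape(-1,2)+.5)/4-.5
    W=world(P['top'],uv,.015)[:,:2]
    M=cv2.moments((W*1e4).astype(np.float32).reshape(-1,1,2)); cen=np.array([M['m10'],M['m01']])/M['m00']/1e4
    r=cv2.minAreaRect((W*1e3).astype(np.float32))
    d=W-cen; th=np.arctan2(d[:,1],d[:,0]); 
    # boundary angular harmonic for hex
    rr=np.hypot(*d.T); g=np.linspace(-np.pi,np.pi,720); o=np.argsort(th); R=np.interp(g,th[o],rr[o],period=2*np.pi)
    h6=np.angle((R*np.exp(-1j*6*g)).sum())/-6; h4=np.angle((R*np.exp(-1j*4*g)).sum())/-4;h2=np.angle((R*np.exp(-1j*2*g)).sum())/-2
    print(n,'cen',cen.round(4),'area mm2',round(M['m00']*1e-2),'rect',np.round(r[0],1),np.round(r[1],1),round(r[2],1),'corner dirs deg h6,h4,h2',np.degrees([h6,h4,h2]).round(1),'dist',np.hypot(*cen).round(3))
    # scene check: project outline at 0.015 ; centroid of visible incl. side; compare low
    tz=tri(P['top'],pix(P['top'],[[*cen,.015]])[0],P['scene'],out[1][1]); print('   tri w scene centroid',tz.round(4))
for c,(u,v,w,h) in {'scene':(262,155,100,90),'top':(180,175,60,55)}.items():
    a=P[c]['pixels'][v:v+h,u:u+w,::-1]; f=600//h; f=min(f,8); cv2.imwrite(f'pics/z_{c}.png',cv2.resize(a,None,fx=f if c=='scene' else 8,fy=f if c=='scene' else 8,interpolation=cv2.INTER_CUBIC))
E
```

```text
square cen [ 0.5798 -0.2347] area mm2 7058 rect [ 579.8 -234.6] [86.4 87.8] 14.6 corner dirs deg h6,h4,h2 [  8.1 -30.4 -72.1] dist 0.625
   tri w scene centroid [ 0.5803 -0.2353  0.0087]
round cen [0.5842 0.2398] area mm2 4577 rect [584.9 239.3] [77.7 77.6] 2.2 corner dirs deg h6,h4,h2 [ 15.  -12.8  59.2] dist 0.631
   tri w scene centroid [0.5846 0.2419 0.0098]
hex cen [ 0.4663 -0.135 ] area mm2 3469 rect [ 465.7 -135.7] [69.8 65.9] 50.2 corner dirs deg h6,h4,h2 [ -9.1  -2.6 -39.3] dist 0.485
   tri w scene centroid [ 0.4662 -0.1349  0.0093]
oblong cen [0.6223 0.0062] area mm2 2664 rect [622.6   5.8] [45.1 66.8] 26.5 corner dirs deg h6,h4,h2 [ 25.8 -18.2 -63.2] dist 0.622
   tri w scene centroid [0.6231 0.0069 0.0091]
```

Run:
```python
import cv2,numpy as np
a=cv2.imread('pics/z_scene.png');b=cv2.imread('pics/z_top.png');a=cv2.resize(a,(400,360));b=cv2.resize(b,(393,360));cv2.imwrite('pics/z.png',np.hstack([a,b]))
```

```text
(no output)
```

View pics/z.png

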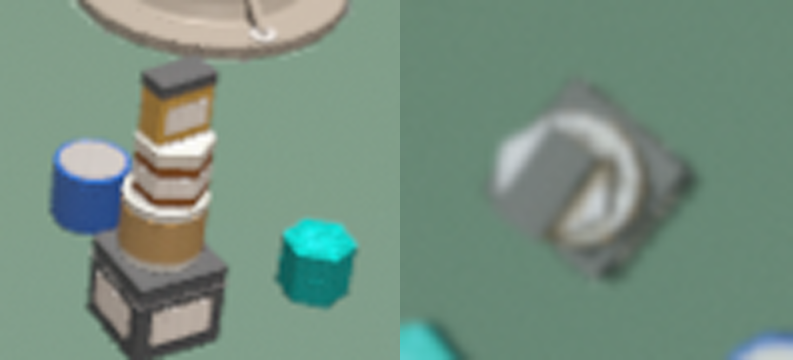

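The zoomed view shows the oblong tin's dark lid, long axis about −32° in the world, on the white hex lid, the can and the square tin. I'll fit the top outlines to the image edges in both views.

```bash
cat >> h.py <<'E'
from scipy.optimize import differential_evolution
def shape(kind):
    if kind=='square': c=np.array([[1,1],[-1,1],[-1,-1],[1,-1]])*.032
    if kind=='oblong': c=np.array([[11,20],[-11,20],[-11,-20],[11,-20]])*1e-3
    if kind=='hex': a=np.radians(30+60*np.arange(6)); c=.02425*np.c_[np.cos(a),np.sin(a)]
    if kind=='round': a=np.arange(0,2*np.pi,.1); c=.027*np.c_[np.cos(a),np.sin(a)]
    t=np.linspace(0,1,9 if kind!='round' else 2)[:-1,None]
    return np.vstack([a+(b-a)*t for a,b in zip(c,np.roll(c,-1,0))])
def fit(kind,pics,x0,z,dyaw=.5,dxy=.015,dz=.006):
    S=shape(kind); G=[]
    for p in pics:
        g=cv2.GaussianBlur(p['pixels'].astype(np.float32),(0,0),.8)
        G.append([np.stack([cv2.Sobel(g[:,:,k],5,*d) for k in range(3)]) for d in((1,0),(0,1))])
    def cost(v):
        x,y,w,zz=v; R=np.array([[np.cos(w),-np.sin(w)],[np.sin(w),np.cos(w)]]); s=0
        X=np.c_[S@R.T+[x,y],np.full(len(S),zz)]
        for p,(gx,gy) in zip(pics,G):
            u=pix(p,X).astype(np.float32); d=np.roll(u,-1,0)-np.roll(u,1,0); n=np.c_[d[:,1],-d[:,0]]/np.linalg.norm(d,axis=1,keepdims=True)
            q=sum(np.abs(cv2.remap(gx[k],u[:,0],u[:,1],1)[:,0]*n[:,0]+cv2.remap(gy[k],u[:,0],u[:,1],1)[:,0]*n[:,1]) for k in range(3))
            s-=np.minimum(q,300).mean()
        return s
    b=[(x0[0]-dxy,x0[0]+dxy),(x0[1]-dxy,x0[1]+dxy),(x0[2]-dyaw,x0[2]+dyaw),(z-dz,z+dz)]
    r=differential_evolution(cost,b,seed=1,maxiter=120,tol=1e-6,popsize=20)
    return r.x,r.fun
def show(x): return f"x {x[0]:.4f} y {x[1]:.4f} yaw {np.degrees(x[2]):.1f} z {x[3]:.4f}"
def jog(x,y,z,ydir,o=None):
    "turn about tool z (rad) and tool shift (mm) to bring TCP to x,y,z pointing down, tool y at world angle ydir (deg, mod 180)"
    from scipy.spatial.transform import Rotation as Ro
    o=o or bot.get_obs(); q=o['tool_rot']; R=Ro.from_quat([q[1],q[2],q[3],q[0]])
    M=R.as_matrix(); cur=np.degrees(np.arctan2(M[1,1],M[0,1])); 
    best=None
    for k in(0,180,-180,360,-360):
        t=np.radians(ydir+k); T=np.c_[[np.sin(t),-np.cos(t),0],[np.cos(t),np.sin(t),0],[0,0,-1]]
        rv=Ro.from_matrix(M.T@T).as_rotvec()
        if best is None or abs(rv[2])<abs(best[2]): best=rv
    for s in(best,): print('rotvec',s.round(3),'shift mm',(M.T@(np.array([x,y,z])-o['eef_pos'])*1e3).round(1),'tool y at',round(cur,1),'q7',o['q'][6].round(2),'eef',o['eef_pos'].round(4))
E
python3 - <<'E'
from h import *
P=[snap(c) for c in("top","scene")]
ox=world(P[0],[[202.6,203.5]],.192)[0]; print(ox)
ob,f=fit('oblong',P,(ox[0],ox[1],np.radians(58)),.192); print('oblong',show(ob),f)
for k,z,yaw in(('square',.062,45),('hex',.148,0),('round',.108,0)):
    r,f=fit(k,P,(ob[0],ob[1],np.radians(yaw)),z,dyaw=.8 if k=='square' else .53); print(k,show(r),f)
for n,k,(u,v),z in(('blue','round',(238,236),.046),('turq','hex',(181,232),.04)):
    print(n,world(P[0],[[u,v]],z))
jog(ob[0],ob[1],.30,np.degrees(ob[2]))
E
```

```text
[0.43728108 0.12190194 0.192     ]
oblong x 0.4493 y 0.1293 yaw 29.4 z 0.1880 -433.93646
square x 0.4373 y 0.1222 yaw 52.0 z 0.0582 -403.6200256347656
hex x 0.4467 y 0.1306 yaw 5.5 z 0.1449 -459.42236328125
round x 0.4444 y 0.1279 yaw -14.5 z 0.1033 -519.254638671875
blue [[0.34987729 0.03757482 0.046     ]]
turq [[0.35625686 0.20321831 0.04      ]]Traceback (most recent call last):
  File "<stdin>", line 9, in <module>
  File "h.py", line 57, in jog
    rv=Ro.from_matrix(M.T@T).as_rotvec()
       ~~~~~~~~~~~~~~^^^^^^^
  File "scipy/spatial/transform/_rotation.pyx", line 1143, in scipy.spatial.transform._rotation.Rotation.from_matrix
ValueError: Non-positive determinant (left-handed or null coordinate frame) in rotation matrix 0: [[ 1.52837420e-01  9.88251346e-01  1.97250323e-05]
 [ 9.88251346e-01 -1.52837419e-01 -3.16295222e-05]
 [ 2.82431948e-05 -2.43274643e-05  9.99999999e-01]].
```

```bash
sed -i 's/np.c_\[\[np.sin(t),-np.cos(t),0\]/np.c_[[-np.sin(t),np.cos(t),0]/' h.py
python3 - <<'E'
from h import *
P=[snap(c) for c in("top","scene")]
C=[]
for nm,pp in(('both',P),('top',P[:1]),('scene',P[1:])):
    ob,f=fit('oblong',pp,(.441,.126,np.radians(58)),.190,dyaw=.2,dxy=.012,dz=.004 if nm=='both' else .0001); print(nm,show(ob),f); C.append(ob)
im=[]
for p,(u,v,w,h) in zip(P,((185,180,45,45),(285,165,45,45))):
    a=cv2.resize(np.ascontiguousarray(p['pixels'][v:v+h,u:u+w,::-1]),None,fx=8,fy=8,interpolation=cv2.INTER_CUBIC)
    im.append(a.copy())
    for ob,col in zip(C[:1]+C[(1 if u==185 else 2):][:1],((0,0,255),(0,255,0))):
        S=shape('oblong');w_=ob[2];R=np.array([[np.cos(w_),-np.sin(w_)],[np.sin(w_),np.cos(w_)]])
        q=(pix(p,np.c_[S@R.T+ob[:2],np.full(len(S),ob[3])])-[u,v]+.5)*8
        cv2.polylines(a,[q.astype(np.int32).reshape(-1,1,2)],True,col,1)
    im.append(a)
cv2.imwrite('pics/f1.png',cv2.resize(np.vstack([np.hstack(im[:2]),np.hstack(im[2:])]),(600,600)))
E
```

```text
both x 0.4388 y 0.1215 yaw 56.7 z 0.1878 -409.14337158203125
top x 0.4386 y 0.1213 yaw 56.4 z 0.1901 -208.28494262695312
scene x 0.4504 y 0.1326 yaw 46.6 z 0.1899 -245.91648864746094
```

View pics/f1.png

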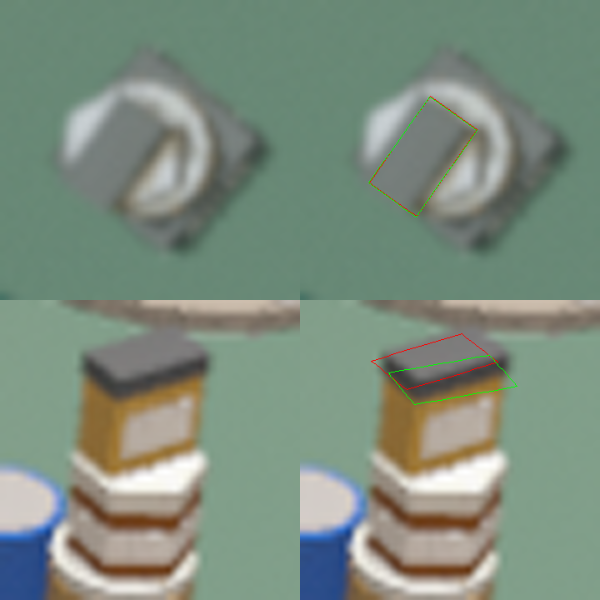

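The top-only fit (yaw about 56°) looks right, but its projection in the scene view lies about 2 px left of the lid. I'll check the bias between the two cameras on the blocks and back-project the lid corners I read off.

Run:
```python
import h
from h import *
P=[snap(c) for c in("top","scene")]
S0=h.shape
sc={'square':84/64,'round':76/54,'hex':64/42}
def sh(k):
    if k=='oblong': return S0(k)*np.array([42/22,64/40])
    return S0(k)*sc[k]
h.shape=sh
for k,x0 in {'square':(.58,-.2347,np.radians(14.6)),'round':(.5842,.2398,0),'hex':(.4663,-.135,np.radians(20.9)),'oblong':(.6223,.0062,np.radians(26.6))}.items():
    print(k,*[show(fit(k,pp,x0,.015,dyaw=.15,dxy=.01,dz=1e-5)[0]) for pp in(P[:1],P[1:])],sep=' | ')
h.shape=S0
for k,x0,z in (('round',(.4444,.1279,0),.108),('hex',(.4467,.1306,np.radians(5.5)),.148),('square',(.4373,.1222,np.radians(52)),.062)):
    print(k,*[show(fit(k,pp,x0,z,dyaw=.2,dxy=.012,dz=1e-5)[0]) for pp in(P[:1],P[1:])],sep=' | ')
s=6.667
uv=np.array([(83,355),(165,330),(210,355),(122,385)])-[0,300]
uv=uv/s+[285,165]-.5
W=world(P[1],uv,.192); print('scene lid',W.round(4).tolist(),W.mean(0)); 
d=(W[0]-W[3]+W[1]-W[2])/2; e=(W[1]-W[0]+W[2]-W[3])/2; print(np.hypot(*d[:2]),np.degrees(np.arctan2(d[1],d[0])),np.hypot(*e[:2]),np.degrees(np.arctan2(e[1],e[0])))
uv=np.array([(122,92),(172,128),(118,207),(72,170)])/s+[185,180]-.5
W=world(P[0],uv,.192); print('top lid',W.round(4).tolist(),W.mean(0)); 
# separated by colour? print gray values
g=P[0]['pixels'][188:216,190:216]; 
print(g.sum(2)//3)
```

```text
square | x 0.5805 y -0.2363 yaw 13.5 z 0.0150 | x 0.5782 y -0.2335 yaw 17.9 z 0.0150
round | x 0.5844 y 0.2410 yaw 6.6 z 0.0150 | x 0.5835 y 0.2427 yaw -5.7 z 0.0150
hex | x 0.4669 y -0.1357 yaw 26.1 z 0.0150 | x 0.4648 y -0.1354 yaw 21.0 z 0.0150
oblong | x 0.6239 y 0.0063 yaw 28.0 z 0.0150 | x 0.6218 y 0.0071 yaw 25.8 z 0.0150
round | x 0.4443 y 0.1274 yaw 11.2 z 0.1080 | x 0.4512 y 0.1297 yaw 7.3 z 0.1080
hex | x 0.4371 y 0.1192 yaw 1.8 z 0.1480 | x 0.4510 y 0.1318 yaw 5.1 z 0.1480
square | x 0.4380 y 0.1198 yaw 55.2 z 0.0620 | x 0.4434 y 0.1284 yaw 50.3 z 0.0620
scene lid [[0.4502, 0.1057, 0.192], [0.4195, 0.1253, 0.192], [0.4279, 0.1457, 0.192], [0.4622, 0.1254, 0.192]] [0.4399744  0.12553878 0.192     ]
0.022513863442640225 -116.99008787405015 0.03811639342634044 148.39199162926306
top lid [[0.463, 0.1223, 0.192], [0.4499, 0.1029, 0.192], [0.4196, 0.1223, 0.192], [0.433, 0.1402, 0.192]] [0.44135082 0.12192034 0.192     ]
[[120 118 120 119 119 119 119 119 118 119 119 119 119 118 117 116 119 117
  113 104 109 114 117 119 118 119]
 [119 120 120 118 119 119 119 120 118 119 119 117 
[... 2193 characters left out ...]
50 168 162
  153 152 159 164 162 138 101  82]
 [119 119 119 119 120 119 120 121 120 120 119 110  96  96 121 138 149 151
  154 156 157 150 128  98  84  83]
 [118 119 119 119 119 120 119 119 119 120 118 108  99  95 110 129 142 148
  150 147 136 121 100  91  85  90]
 [119 119 119 119 119 118 119 119 119 119 118 115 109 104 114 119 119 117
  113 108 103 102  99  98  96  91]
 [119 120 118 118 120 119 120 119 119 118 119 118 115 110 113 115 110 102
   94  91  98 107 102 102 103  94]
 [118 119 119 118 119 119 120 119 118 119 119 119 117 114 112 115 115 113
  106 106 109 104  94  97  97  94]
 [119 119 118 120 120 119 119 118 119 119 120 118 119 119 116 113 113 114
  117 117 109  90  78  84  89  99]]
```

Run:
```python
from h import *
jog(.52,-.25,.30,59)
jog(.4405,.1235,.27,59)
```

```text
rotvec [-0.     0.     0.901] shift mm [ 398.7 -257.9  -68.7] tool y at -69.4 q7 -0.08 eef [ 0.2377 -0.6318  0.2313]
rotvec [-0.     0.     0.901] shift mm [ 455.7 -635.5  -38.7] tool y at -69.4 q7 -0.08 eef [ 0.2377 -0.6318  0.2313]
```

jog_arm(
  motion=[
    [0, 0, 0.18, 50, -32, -69, 85],
    [0, 0, 0.36, 100, -65, -69, 85],
    [0, 0, 0.54, 150, -97, -69, 85],
    [0, 0, 0.72, 200, -130, -69, 85],
    [0, 0, 0.9, 250, -162, -69, 85],
    [0, 0, 0.9, 300, -194, -69, 85],
    [0, 0, 0.9, 350, -226, -69, 85],
    [0, 0, 0.9, 398, -258, -69, 85],
    [0, 0, 0.9, 408, -315, -69, 85],
    [0, 0, 0.9, 416, -375, -69, 85],
  ],
)

```text
t: 2.75
eef_pos: [0.4953, -0.1318, 0.3002]
tool_rot: [-0.0, 0.964, -0.266, 0.0]
contact_force: [0.6, 0.8, -0.4]
gripper_width: 0.99
grasp_force: 0.0
```

Run:
```python
from h import *
o=bot.get_obs(); print(o['t'],o['q'].round(2))
jog(.4405,.1235,.27,59)
```

```text
2.75 [ 0.23  0.15 -0.11  1.85  0.02  1.15 -1.99]
rotvec [-0.    -0.     0.002] shift mm [-178.  -191.    30.2] tool y at -120.9 q7 -1.99 eef [ 0.4953 -0.1318  0.3002]
```

jog_arm(
  motion=[
    [0, 0, 0, -40, -43, 10, 85],
    [0, 0, 0, -80, -86, 20, 85],
    [0, 0, 0, -120, -129, 30, 85],
    [0, 0, 0, -160, -172, 30, 85],
    [0, 0, 0, -178, -191, 30, 85],
    [0, 0, 0, -178, -191, 30, 85],
  ],
)

```text
t: 3.5
eef_pos: [0.4401, 0.1231, 0.2706]
tool_rot: [-0.0, 0.964, -0.265, 0.0]
contact_force: [-0.2, -1.2, -0.5]
gripper_width: 0.996
grasp_force: 0.0
```

Run:
```python
from h import *
o=bot.get_obs(); print(o['t'],o['q'].round(2))
jog(.4405,.1235,.158,59)
p=snap('scene')
a=p['pixels'][110:250,230:400,::-1]; cv2.imwrite('pics/h1.png',cv2.resize(a,None,fx=3.5,fy=3.5,interpolation=cv2.INTER_CUBIC))
```

```text
3.5 [-0.09  0.09 -0.34  1.99  0.04  1.07 -2.55]
rotvec [-0.001 -0.     0.005] shift mm [ 1.000e-01 -5.000e-01  1.126e+02] tool y at -120.7 q7 -2.55 eef [0.4401 0.1231 0.2706]
```

View pics/h1.png

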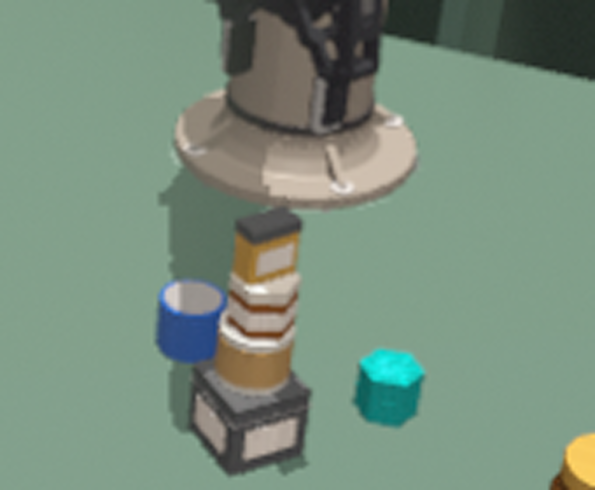

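jog_arm(
  motion=[
    [0, 0, 0, 0, 0, 40, 85],
    [0, 0, 0, 0, 0, 80, 85],
    [0, 0, 0, 0, 0, 112, 85],
    [0, 0, 0, 0, 0, 112, 85],
  ],
)

```text
t: 4.05
eef_pos: [0.4394, 0.1187, 0.1565]
tool_rot: [0.002, 0.963, -0.268, -0.002]
contact_force: [-0.1, -0.1, -0.5]
gripper_width: 0.997
grasp_force: 0.0
```

Run:
```python
from h import *
p=snap('scene')
a=p['pixels'][120:240,250:360,::-1]; cv2.imwrite('pics/h2.png',cv2.resize(a,None,fx=4,fy=4,interpolation=cv2.INTER_CUBIC))
print(pix(p,[bot.get_obs()['eef_pos']])); jog(.4405,.1235,.158,59)
```

```text
[[302.5733125  184.22277028]]
rotvec [ 0.002  0.001 -0.001] shift mm [-2.1 -3.3  0.1] tool y at -121.1 q7 -2.62 eef [0.4406 0.1196 0.1581]
```

View pics/h2.png

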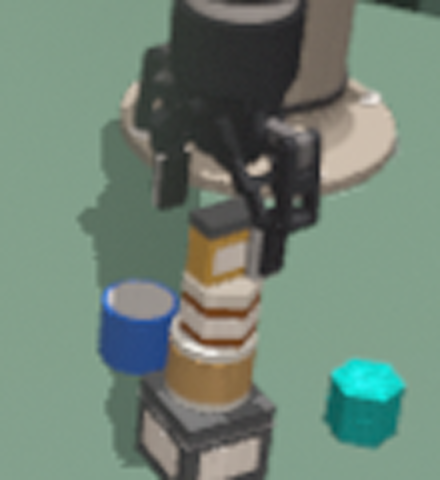

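jog_arm(
  motion=[
    [0, 0, 0, -2, -3.5, 0, 60],
    [0, 0, 0, -2, -3.5, 0, 45],
    [0, 0, 0, -2, -3.5, 0, 36],
    [0, 0, 0, -2, -3.5, 0, 30],
    [0, 0, 0, -2, -3.5, 0, 26],
    [0, 0, 0, -2, -3.5, 0, 22],
    [0, 0, 0, -2, -3.5, 0, 18],
    [0, 0, 0, -2, -3.5, 0, 15],
    [0, 0, 0, -2, -3.5, 0, 15],
  ],
  grip_force=25,
)

```text
t: 5.22
eef_pos: [0.4408, 0.1251, 0.1584]
tool_rot: [-0.0, 0.964, -0.267, 0.0]
contact_force: [-0.1, -0.2, 3.1]
gripper_width: 0.257
grasp_force: 24.7
```

Run:
```python
from h import *
o=bot.get_obs(); print(o['q'].round(2),o['contact_force'].round(1),o['grasp_force'],o['gripper_width']*85.4)
jog(.4405,.1235,.158,59)
jog(.623,.0065,.25,26.6)
```

```text
[-0.12  0.24 -0.34  2.11  0.11  0.81 -2.63] [-0.1 -0.2  3.1] 24.657293558120728 21.973155893074942
rotvec [-0.    -0.     0.001] shift mm [0.5 1.5 0.4] tool y at -121.0 q7 -2.63 eef [0.4408 0.1251 0.1584]
rotvec [-0.    -0.     0.566] shift mm [217.3   8.  -91.5] tool y at -121.0 q7 -2.63 eef [0.4408 0.1251 0.1584]
```

jog_arm(
  motion=[
    [0, 0, 0, 0, 0, -12, 15],
    [0, 0, 0, 0, 0, -40, 15],
    [0, 0, -0.18, 0, 0, -75, 15],
    [0, 0, -0.36, 30, 1, -92, 15],
    [0, 0, -0.54, 60, 2, -92, 15],
    [0, 0, -0.72, 90, 3, -92, 15],
    [0, 0, -0.9, 120, 4, -92, 15],
    [0, 0, -1.08, 150, 6, -92, 15],
    [0, 0, -1.26, 185, 7, -92, 15],
    [0, 0, -1.44, 217, 8, -92, 15],
  ],
)

```text
t: 6.48
eef_pos: [0.6234, 0.0058, 0.2508]
tool_rot: [-0.0, 0.899, 0.437, -0.0]
contact_force: [-0.2, -0.3, -1.1]
gripper_width: 0.252
grasp_force: 24.4
```

Run:
```python
from h import *
o=bot.get_obs(); print(o['q'].round(2),o['contact_force'].round(1),o['grasp_force'],o['gripper_width']*85.4)
jog(.623,.0065,.08,26.6)
P=[snap(c) for c in("top","scene")]
k,x0='oblong',(.6223,.0062,np.radians(26.6))
for k,z,yaw,x0 in(('hex',.148,0,(.4423,.1245)),('round',.108,0,(.4423,.1245)),('square',.062,52,(.44,.1225))):
    for nm,pp in(('top',P[:1]),('scene',P[1:]),('both',P)):
        r,f=fit(k,pp,(*x0,np.radians(yaw)),z,dyaw=.3 if k=='square' else .53,dz=1e-5 if nm!='both' else .006); print(k,nm,show(r),f)
im=[]
for p,(u,v,w,h) in zip(P,((180,178,48,48),(278,175,54,54))):
    im.append(cv2.resize(np.ascontiguousarray(p['pixels'][v:v+h,u:u+w,::-1]),(384,384),interpolation=cv2.INTER_CUBIC))
cv2.imwrite('pics/j1.png',np.hstack(im))
```

```text
[ 0.2   0.41 -0.42  1.64  0.18  1.13 -0.92] [-0.2 -0.3 -1.1] 24.405176639556885 21.496947516077825
rotvec [-0.   -0.   -1.13] shift mm [  0.3  -0.7 170.8] tool y at -38.1 q7 -0.92 eef [0.6234 0.0058 0.2508]
hex top x 0.4423 y 0.1292 yaw 8.8 z 0.1480 -283.3420104980469
hex scene x 0.4403 y 0.1296 yaw 13.6 z 0.1480 -300.0
hex both x 0.4423 y 0.1292 yaw 8.8 z 0.1479 -583.3419189453125
round top x 0.4450 y 0.1264 yaw -22.1 z 0.1080 -300.0
round scene x 0.4511 y 0.1297 yaw 18.9 z 0.1080 -277.75632
round both x 0.4429 y 0.1274 yaw 25.1 z 0.1022 -578.4049
square top x 0.4443 y 0.1301 yaw 51.2 z 0.0620 -175.5250244140625
square scene x 0.4434 y 0.1284 yaw 50.3 z 0.0620 -253.06613159179688
square both x 0.4445 y 0.1293 yaw 50.6 z 0.0629 -423.06903
```

View pics/j1.png

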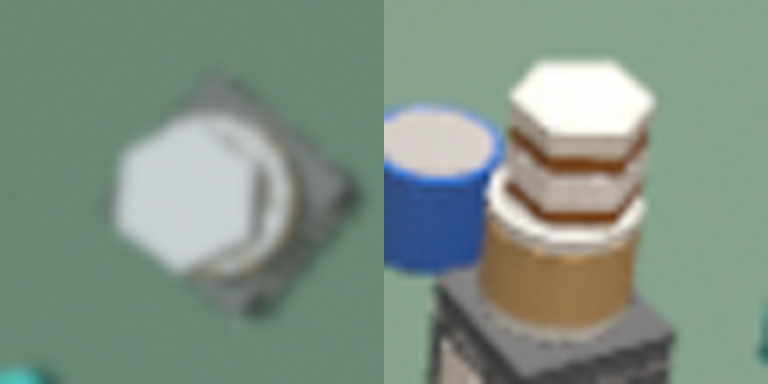

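The picture shows the jar now on top of the tower, upright, with its white hexagonal lid at about (185,190) in the top crop. The oblong tin is in the gripper.

jog_arm(
  motion=[
    [0, 0, -0.18, 0, 0, 30, 15],
    [0, 0, -0.36, 0, 0, 60, 15],
    [0, 0, -0.54, 0, 0, 90, 15],
    [0, 0, -0.72, 0, 0, 120, 15],
    [0, 0, -0.9, 0, 0, 150, 15],
    [0, 0, -1.08, 0, 0, 170, 15],
    [0, 0, -1.13, 0, -0.5, 185, 15],
    [0, 0, -1.13, 0, -0.5, 195, 15],
    [0, 0, -1.13, 0, -0.5, 195, 15],
  ],
)

```text
t: 7.7
eef_pos: [0.622, 0.0069, 0.0551]
tool_rot: [-0.0, 0.529, 0.849, -0.0]
contact_force: [-0.8, 0.5, -0.2]
gripper_width: 0.257
grasp_force: 24.5
```

```bash
sed -i 's/np.minimum(q,300)/np.minimum(q,1200)/' h.py
python3 - <<'E'
from h import *
o=bot.get_obs(); print(o['q'].round(2),o['contact_force'].round(1),o['grasp_force'])
jog(.6228,.0065,.0265,26.6)
P=[snap(c) for c in("top","scene")]
for nm,pp in(('top',P[:1]),('scene',P[1:]),('both',P)):
    for yaw in(5,35):
        r,f=fit('hex',pp,(.442,.127,np.radians(yaw)),.148,dyaw=.3,dz=1e-5 if nm!='both' else .006); print(nm,show(r),f)
f=54/384
W=world(P[1],np.array([(540,62),(615,62),(655,100),(625,137),(548,137),(510,97)])*f-[384*f,0]+[278-.5,175-.5],.148)
c=W.mean(0); d=W-c; print(c,np.degrees(np.arctan2(d[:,1],d[:,0])).round(1),np.hypot(d[:,0],d[:,1]).round(4))
E
```

```text
[ 0.31  0.67 -0.58  1.79  0.48  0.83 -0.04] [-0.8  0.5 -0.2] 24.50928568840027
rotvec [-0.001 -0.    -0.007] shift mm [-0.8  0.5 28.6] tool y at 26.2 q7 -0.04 eef [0.622  0.0069 0.0551]
top x 0.4424 y 0.1286 yaw 22.2 z 0.1480 -480.8425598144531
top x 0.4427 y 0.1286 yaw 27.1 z 0.1480 -486.5779724121094
scene x 0.4395 y 0.1279 yaw 22.2 z 0.1480 -760.6931762695312
scene x 0.4390 y 0.1277 yaw 27.2 z 0.1480 -767.5574340820312
both x 0.4422 y 0.1285 yaw 22.2 z 0.1499 -1242.2751
both x 0.4424 y 0.1284 yaw 28.2 z 0.1505 -1254.0435
[0.43978684 0.12751175 0.148     ] [-124.3  176.6  117.2   55.    -3.4  -63.5] [0.0259 0.0274 0.0251 0.0259 0.0276 0.0248]
```

jog_arm(
  motion=[
    [0, 0, -0.007, -0.8, 0.5, 12, 15],
    [0, 0, -0.007, -0.8, 0.5, 20, 15],
    [0, 0, -0.007, -0.8, 0.5, 25, 15],
    [0, 0, -0.007, -0.8, 0.5, 28, 15],
    [0, 0, -0.007, -0.8, 0.5, 28.5, 15],
    [0, 0, -0.007, -0.8, 0.5, 28.5, 15],
  ],
)

```text
t: 8.55
eef_pos: [0.6232, 0.0064, 0.027]
tool_rot: [0.0, 0.525, 0.851, 0.0]
contact_force: [-0.8, -0.2, -1.0]
gripper_width: 0.252
grasp_force: 24.5
```

jog_arm(
  motion=[
    [0, 0, 0, 0, 0, 0.7, 15],
    [0, 0, 0, 0, 0, 1.4, 15],
    [0, 0, 0, 0, 0, 1.4, 15],
  ],
)

```text
t: 8.93
eef_pos: [0.6232, 0.0064, 0.0255]
tool_rot: [0.0, 0.525, 0.851, 0.0]
contact_force: [-0.0, 0.4, -0.9]
gripper_width: 0.255
grasp_force: 24.6
```

jog_arm(
  motion=[
    [0, 0, 0, 0, 0, 0.5, 15],
    [0, 0, 0, 0, 0, 1.0, 15],
    [0, 0, 0, 0, 0, 1.0, 15],
  ],
)

```text
t: 9.3
eef_pos: [0.6232, 0.0064, 0.0255]
tool_rot: [0.0, 0.525, 0.851, -0.0]
contact_force: [-2.6, -1.3, 8.6]
gripper_width: 0.249
grasp_force: 25.7
```

Run:
```python
from h import *
p=snap('scene'); a=p['pixels'][215:290,185:275,::-1]; cv2.imwrite('pics/k1.png',cv2.resize(a,None,fx=6,fy=6,interpolation=cv2.INTER_CUBIC))
print(bot.get_obs()['contact_force'])
```

```text
[-3.69943166 -0.99953856  8.63523734]
```

View pics/k1.png

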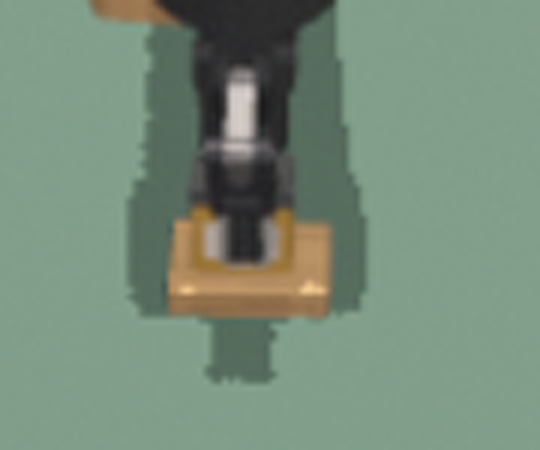

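The tin rests on the block, but its base spans columns 190–293 against the block's 172–330. That is about 3.5 mm off along the long axis, so I'll lift slightly, shift along tool x and set it down again.

jog_arm(
  motion=[
    [0, 0, 0, 0, 0, -3, 15],
    [0, 0, 0, 1.5, 0, -3, 15],
    [0, 0, 0, 3.3, 0, -3, 15],
    [0, 0, 0, 3.3, 0, -2, 15],
    [0, 0, 0, 3.3, 0, -1, 15],
    [0, 0, 0, 3.3, 0, -0.5, 15],
    [0, 0, 0, 3.3, 0, -0.5, 15],
  ],
)

```text
t: 10.22
eef_pos: [0.6215, 0.0094, 0.0255]
tool_rot: [0.0, 0.525, 0.851, -0.0]
contact_force: [-3.4, -0.6, 6.8]
gripper_width: 0.254
grasp_force: 25.4
```

Run:
```python
from h import *
p=snap('scene'); cv2.imwrite('pics/k2.png',cv2.resize(p['pixels'][215:290,185:275,::-1],None,fx=6,fy=6,interpolation=cv2.INTER_CUBIC))
g=p['pixels'].astype(int)
for r in(256,257,258,261,262): print(r,g[r,208:246].sum(1)//3)
print(bot.get_obs()['contact_force'])
```

```text
256 [ 95  95  95  95  94 102 133 140 139 140 120 107 142 158 151 133  80  40
  45  43  43  40 112 125 143 123 105 125 141 143 143 128 106  97  97  97
  97  96]
257 [ 95  94  93  95  96 110 133 140 139 140 119 107 136 152 145 131  79  39
  42  41  41  40 112 132 143 122 105 134 143 143 144 129 106  95  95  97
  95  96]
258 [ 94  94  95  95  96 112 133 136 137 137 119 107 105 115 117 122  91  69
  70  70  69  69 116 122 128 115 104 134 142 143 143 127 104  96  96  97
  96  96]
261 [111  96  95  94  94 135 141 140 135 136 135 134 136 135 136 137 136 136
 135 136 135 136 136 137 137 137 137 138 139 139 152 131 105  95  96  95
  98  96]
262 [111  94  94  94  82 131 143 143 155 149 145 144 144 144 144 144 143 142
 139 138 138 138 137 139 138 139 139 139 139 147 184 148 102  96  96  97
  96  97]
[-2.68359514 -1.22846765  6.01715   ]
```

View pics/k2.png

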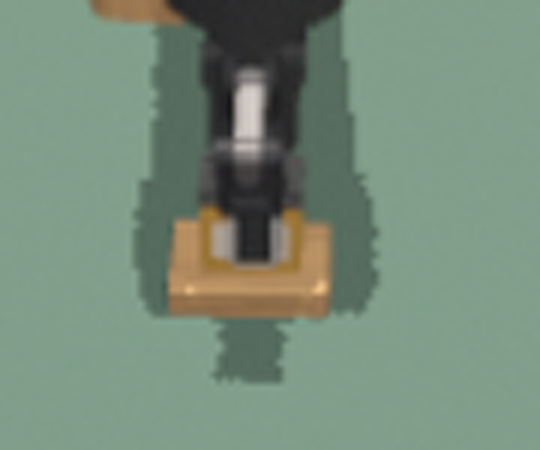

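jog_arm(
  motion=[
    [0, 0, 0, 0, 0, 0, 30],
    [0, 0, 0, 0, 0, 0, 45],
    [0, 0, 0, 0, 0, 0, 70],
    [0, 0, 0, 0, 0, 0, 85],
    [0, 0, 0, 0, 0, -15, 85],
    [0, 0, 0, 0, 0, -60, 85],
    [0, 0, 0, 0, 0, -120, 85],
    [0, 0, 0, 0, 0, -180, 85],
    [0, 0, 0, 0, 0, -190, 85],
  ],
)

```text
t: 11.4
eef_pos: [0.6242, 0.0103, 0.2211]
tool_rot: [0.004, 0.525, 0.851, 0.003]
contact_force: [0.4, 0.4, 0.1]
gripper_width: 0.992
grasp_force: 0.0
```

Run:
```python
from h import *
P=[snap(c) for c in("top","scene")]
print('oblong placed',show(fit('oblong',P,(.6228,.0065,np.radians(26.6)),.059,dyaw=.2)[0]))
for nm,pp in(('top',P[:1]),('scene',P[1:])):
    print(nm,show(fit('oblong',pp,(.6228,.0065,np.radians(26.6)),.059,dyaw=.2,dz=1e-5)[0]))
    print(nm,show(fit('hex',pp,(.442,.127,np.radians(27)),.148,dyaw=.3,dz=1e-5)[0]))
print(bot.get_obs()['q'].round(2))
for a in(27.5,-32.5,87.5): jog(.441,.128,.117,a)
im=[]
for p,(u,v,w,h) in zip(P,((230,120,48,48),(200,225,54,54))):
    im.append(cv2.resize(np.ascontiguousarray(p['pixels'][v:v+h,u:u+w,::-1]),(384,384),interpolation=cv2.INTER_CUBIC))
cv2.imwrite('pics/l1.png',np.hstack(im))
```

```text
oblong placed x 0.6335 y 0.0146 yaw 28.5 z 0.0544
top x 0.6078 y 0.0114 yaw 15.1 z 0.0590
top x 0.4427 y 0.1286 yaw 27.1 z 0.1480
scene x 0.6378 y 0.0169 yaw 27.7 z 0.0590
scene x 0.4390 y 0.1277 yaw 27.2 z 0.1480
[ 0.38  0.49 -0.67  1.67  0.33  1.1   0.07]
rotvec [ 0.003  0.002 -0.014] shift mm [ 187.6 -109.1   99.5] tool y at 26.7 q7 0.07 eef [0.6224 0.0095 0.2172]
rotvec [0.004 0.    1.033] shift mm [ 187.6 -109.1   99.5] tool y at 26.7 q7 0.07 eef [0.6224 0.0095 0.2172]
rotvec [ 0.002  0.003 -1.061] shift mm [ 187.6 -109.1   99.5] tool y at 26.7 q7 0.07 eef [0.6224 0.0095 0.2172]
```

View pics/l1.png

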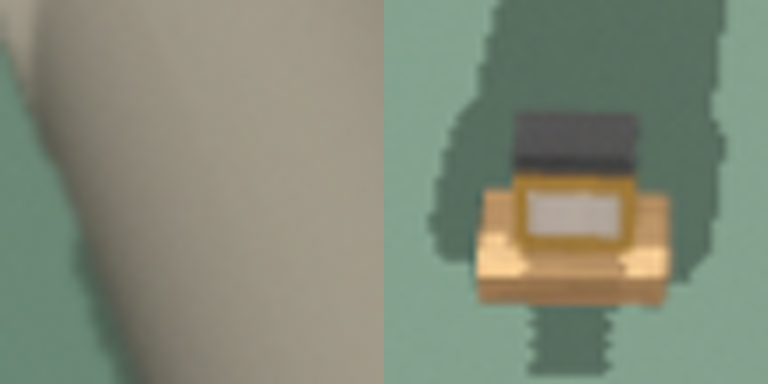

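The oblong tin stands upright and centred on its block. I'll fetch the jar next; the same yaw suits it.

jog_arm(
  motion=[
    [0, 0, -0.014, 47, -27, 0, 85],
    [0, 0, -0.014, 94, -54, 10, 85],
    [0, 0, -0.014, 141, -82, 20, 85],
    [0, 0, -0.014, 188, -109, 25, 85],
    [0, 0, -0.014, 188, -109, 50, 85],
    [0, 0, -0.014, 188, -109, 80, 85],
    [0, 0, -0.014, 188, -109, 96, 85],
    [0, 0, -0.014, 188, -109, 101, 85],
    [0, 0, -0.014, 188, -109, 101, 85],
    [0, 0, -0.014, 188, -109, 101, 85],
  ],
)

```text
t: 12.75
eef_pos: [0.4404, 0.1285, 0.1146]
tool_rot: [0.0, 0.519, 0.855, 0.0]
contact_force: [-0.5, 0.4, 0.2]
gripper_width: 0.999
grasp_force: 0.0
```

Run:
```python
from h import *
print(bot.get_obs()['q'].round(2))
jog(.441,.128,.115,27.5)
```

```text
[ 0.21  0.38 -0.74  2.13  0.37  0.76 -0.29]
rotvec [ 0.001  0.    -0.   ] shift mm [-0.8  0.3 -0.4] tool y at 27.5 q7 -0.29 eef [0.4404 0.1285 0.1146]
```

jog_arm(
  motion=[
    [0, 0, 0, -0.5, 0, 0, 65],
    [0, 0, 0, -0.5, 0, 0, 54],
    [0, 0, 0, -0.5, 0, 0, 48],
    [0, 0, 0, -0.5, 0, 0, 44],
    [0, 0, 0, -0.5, 0, 0, 40],
    [0, 0, 0, -0.5, 0, 0, 36],
    [0, 0, 0, -0.5, 0, 0, 34],
    [0, 0, 0, -0.5, 0, 0, 34],
  ],
  grip_force=25,
)

```text
t: 13.75
eef_pos: [0.4404, 0.1281, 0.1142]
tool_rot: [0.0, 0.519, 0.855, 0.0]
contact_force: [1.2, 1.4, 3.9]
gripper_width: 0.49
grasp_force: 25.9
```

Run:
```python
from h import *
o=bot.get_obs();print(o['contact_force'],o['gripper_width']*85.4,o['grasp_force'])
jog(.4665,-.1352,.24,20.9)
```

```text
[1.16159173 1.44854405 3.86406082] 41.87343603111867 25.876440703868866
rotvec [0.001 0.    0.115] shift mm [-245.6  -98.3 -125.9] tool y at 27.5 q7 -0.29 eef [0.4404 0.1281 0.1142]
```

jog_arm(
  motion=[
    [0, 0, 0, 0, 0, -12, 34],
    [0, 0, 0, 0, 0, -40, 34],
    [0, 0, 0, 0, 0, -75, 34],
    [0, 0, 0.05, -40, -16, -100, 34],
    [0, 0, 0.115, -90, -36, -110, 34],
    [0, 0, 0.115, -140, -56, -110, 34],
    [0, 0, 0.115, -190, -76, -100, 34],
    [0, 0, 0.115, -230, -92, -70, 34],
    [0, 0, 0.115, -245.5, -98.3, -30, 34],
    [0, 0, 0.115, -245.5, -98.3, 0, 34],
  ],
)

```text
t: 15.0
eef_pos: [0.4647, -0.1372, 0.1125]
tool_rot: [-0.001, 0.569, 0.823, -0.001]
contact_force: [0.1, -0.0, -0.8]
gripper_width: 0.489
grasp_force: 25.7
```

Run:
```python
from h import *
o=bot.get_obs();print(o['q'].round(2),o['gripper_width']*85.4,o['grasp_force'])
jog(.4665,-.1352,.0235,20.9)
P=[snap(c) for c in("top","scene")]
for nm,pp in(('top',P[:1]),('scene',P[1:]),('both',P)):
    print(nm,show(fit('round',pp,(.443,.128,0),.108,dz=1e-5 if nm!='both' else .006)[0]),show(fit('square',pp,(.442,.128,np.radians(51)),.062,dyaw=.2,dz=1e-5 if nm!='both' else .006)[0]))
```

```text
[ 0.64  0.39 -0.58  2.08  0.31  0.76  0.23] 41.753337379258966 25.691181421279907
rotvec [-0.002 -0.001 -0.003] shift mm [ 1.1  2.6 89. ] tool y at 20.7 q7 0.23 eef [ 0.4647 -0.1372  0.1125]
top x 0.4436 y 0.1252 yaw 27.2 z 0.1080 x 0.4447 y 0.1221 yaw 46.5 z 0.0620
scene x 0.4426 y 0.1263 yaw -22.5 z 0.1080 x 0.4435 y 0.1283 yaw 48.2 z 0.0620
both x 0.4434 y 0.1260 yaw -8.3 z 0.1081 x 0.4514 y 0.1305 yaw 47.9 z 0.0680
```

jog_arm(
  motion=[
    [0, 0, -0.003, 1, 2.6, 35, 34],
    [0, 0, -0.003, 1, 2.6, 65, 34],
    [0, 0, -0.003, 1, 2.6, 80, 34],
    [0, 0, -0.003, 1, 2.6, 87, 34],
    [0, 0, -0.003, 1, 2.6, 89, 34],
    [0, 0, -0.003, 1, 2.6, 89, 34],
    [0, 0, -0.003, 1, 2.6, 89, 34],
  ],
)

```text
t: 15.98
eef_pos: [0.4687, -0.1336, 0.0255]
tool_rot: [0.001, 0.566, 0.825, 0.0]
contact_force: [0.4, 1.0, -0.6]
gripper_width: 0.494
grasp_force: 25.9
```

Run:
```python
from h import *
jog(.4665,-.1352,.0215,20.9)
p=snap('scene'); cv2.imwrite('pics/m1.png',cv2.resize(p['pixels'][170:235,165:250,::-1],None,fx=6,fy=6,interpolation=cv2.INTER_CUBIC))
```

```text
rotvec [0.001 0.001 0.003] shift mm [-0.8 -2.6  4. ] tool y at 21.1 q7 0.11 eef [ 0.4687 -0.1336  0.0255]
```

View pics/m1.png

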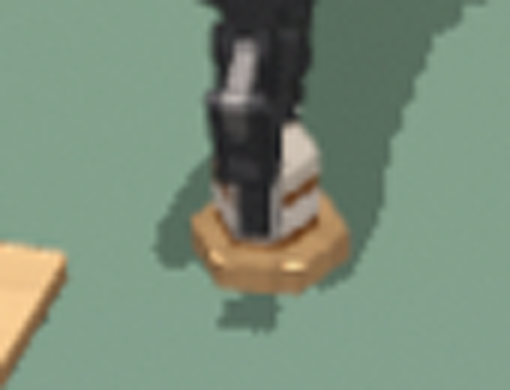

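The jar hangs just over the hexagonal block, slightly off because of lag. I'll apply the correction and set it down.

jog_arm(
  motion=[
    [0, 0, 0.003, -0.8, -2.6, 0, 34],
    [0, 0, 0.003, -0.8, -2.6, 2, 34],
    [0, 0, 0.003, -0.8, -2.6, 3, 34],
    [0, 0, 0.003, -0.8, -2.6, 3.5, 34],
    [0, 0, 0.003, -0.8, -2.6, 4, 34],
    [0, 0, 0.003, -0.8, -2.6, 4, 34],
  ],
)

```text
t: 16.77
eef_pos: [0.4661, -0.135, 0.0211]
tool_rot: [0.0, 0.567, 0.824, -0.0]
contact_force: [-1.3, 0.6, 3.9]
gripper_width: 0.488
grasp_force: 26.5
```

jog_arm(
  motion=[
    [0, 0, 0, 0, 0, 0, 50],
    [0, 0, 0, 0, 0, 0, 65],
    [0, 0, 0, 0, 0, 0, 80],
    [0, 0, 0, 0, 0, 0, 85],
    [0, 0, 0, 0, 0, -15, 85],
    [0, 0, 0, 0, 0, -60, 85],
    [0, 0, 0, 0, 0, -120, 85],
    [0, 0, 0, 50, 30, -150, 85],
    [0, 0, 0, 100, 45, -150, 85],
    [0, 0, 0, 100, 45, -150, 85],
  ],
)

```text
t: 18.02
eef_pos: [0.4726, -0.021, 0.1728]
tool_rot: [0.001, 0.564, 0.826, 0.001]
contact_force: [-0.5, 0.6, -0.7]
gripper_width: 0.999
grasp_force: 0.0
```

Run:
```python
from h import *
print(bot.get_obs()['q'].round(2))
P=[snap(c) for c in("top","scene")]
for nm,pp in(('top',P[:1]),('scene',P[1:])): print(nm,show(fit('hex',pp,(.4665,-.1352,np.radians(20.9)),.055,dyaw=.3,dz=1e-5)[0]))
jog(.4432,.1258,.18,21)
p=P[1]; cv2.imwrite('pics/m2.png',cv2.resize(p['pixels'][170:235,165:250,::-1],None,fx=6,fy=6,interpolation=cv2.INTER_CUBIC))
```

```text
[ 0.51  0.29 -0.69  2.05  0.24  0.88  0.06]
top x 0.4690 y -0.1411 yaw 15.8 z 0.0550
scene x 0.4648 y -0.1359 yaw 19.7 z 0.0550
rotvec [0.    0.001 0.   ] shift mm [151.6  27.   -8.5] tool y at 21.0 q7 0.06 eef [ 0.4723 -0.0254  0.1716]
```

View pics/m2.png

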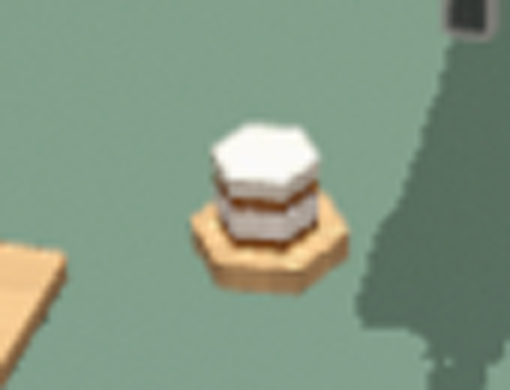

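The jar stands centred on the hexagonal block. The round can is next.

jog_arm(
  motion=[
    [0, 0, 0, 45, 8, 0, 85],
    [0, 0, 0, 95, 17, 0, 85],
    [0, 0, 0, 140, 25, 0, 85],
    [0, 0, 0, 151.5, 27, 0, 85],
    [0, 0, 0, 151.5, 27, 30, 85],
    [0, 0, 0, 151.5, 27, 65, 85],
    [0, 0, 0, 151.5, 27, 90, 85],
    [0, 0, 0, 151.5, 27, 100, 85],
    [0, 0, 0, 151.5, 27, 100, 85],
    [0, 0, 0, 151.5, 27, 100, 85],
  ],
)

```text
t: 19.38
eef_pos: [0.4444, 0.1254, 0.0718]
tool_rot: [0.001, 0.567, 0.823, 0.001]
contact_force: [-0.8, -0.6, -0.9]
gripper_width: 1.0
grasp_force: 0.0
```

Run:
```python
from h import *
print(bot.get_obs()['q'].round(2),bot.get_obs()['contact_force'])
jog(.4432,.1258,.0715,21)
```

```text
[ 0.14  0.45 -0.66  2.15  0.44  0.68 -0.45] [-0.78264648 -0.5636901  -0.87139023]
rotvec [ 0.001  0.    -0.002] shift mm [ 0.8 -1.   0.3] tool y at 20.9 q7 -0.45 eef [0.4444 0.1254 0.0718]
```

jog_arm(
  motion=[
    [0, 0, 0, 0.8, -0.5, 0, 72],
    [0, 0, 0, 0.8, -0.5, 0, 64],
    [0, 0, 0, 0.8, -0.5, 0, 59],
    [0, 0, 0, 0.8, -0.5, 0, 56],
    [0, 0, 0, 0.8, -0.5, 0, 53],
    [0, 0, 0, 0.8, -0.5, 0, 50],
    [0, 0, 0, 0.8, -0.5, 0, 47],
    [0, 0, 0, 0.8, -0.5, 0, 47],
  ],
  grip_force=30,
)

```text
t: 20.38
eef_pos: [0.4428, 0.126, 0.0711]
tool_rot: [0.0, 0.567, 0.824, -0.0]
contact_force: [-1.8, -1.8, 5.5]
gripper_width: 0.624
grasp_force: 30.5
```

Run:
```python
from h import *
o=bot.get_obs();print(o['contact_force'],o['gripper_width']*85.4,o['grasp_force'])
jog(.5842,.2407,.2,21)
```

```text
[-1.80125119 -1.83552245  5.52810804] 53.32920966474244 30.51533192396164
rotvec [-0.     0.    -0.002] shift mm [  56.6  173.  -128.9] tool y at 20.9 q7 -0.46 eef [0.4428 0.126  0.0711]
```

jog_arm(
  motion=[
    [0, 0, 0, 0, 0, -12, 47],
    [0, 0, 0, 0, 0, -40, 47],
    [0, 0, 0, 0, 0, -75, 47],
    [0, 0, 0, 15, 45, -100, 47],
    [0, 0, 0, 30, 90, -100, 47],
    [0, 0, 0, 45, 135, -90, 47],
    [0, 0, 0, 56.6, 173, -60, 47],
    [0, 0, 0, 56.6, 173, -20, 47],
    [0, 0, 0, 56.6, 173, 0, 47],
    [0, 0, 0, 56.6, 173, 0, 47],
  ],
)

```text
t: 21.62
eef_pos: [0.5831, 0.2398, 0.0699]
tool_rot: [-0.001, 0.567, 0.824, -0.001]
contact_force: [-0.6, -0.7, -1.5]
gripper_width: 0.626
grasp_force: 32.3
```

jog_arm(
  motion=[
    [0, 0, 0, 0, 0, 20, 47],
    [0, 0, 0, 0, 0, 35, 47],
    [0, 0, 0, 0, 0, 42, 47],
    [0, 0, 0, 0, 0, 44, 47],
    [0, 0, 0, 0, 0, 44, 47],
    [0, 0, 0, 0, 0, 44, 47],
  ],
)

```text
t: 22.38
eef_pos: [0.5846, 0.241, 0.0274]
tool_rot: [0.0, 0.567, 0.824, 0.0]
contact_force: [-0.1, 0.8, -0.8]
gripper_width: 0.626
grasp_force: 32.3
```

Run:
```python
from h import *
jog(.584,.241,.0242,21)
p=snap('scene'); cv2.imwrite('pics/n1.png',cv2.resize(p['pixels'][235:310,275:365,::-1],None,fx=6,fy=6,interpolation=cv2.INTER_CUBIC))
P=[snap(c) for c in("top","scene")]
for nm,pp in(('top',P[:1]),('scene',P[1:]),('both',P)):
    print(nm,show(fit('square',pp,(.442,.127,np.radians(50)),.062,dyaw=.25,dz=1e-5 if nm!='both' else .006)[0]))
```

```text
rotvec [ 0.001 -0.    -0.001] shift mm [ 0.2 -0.5  3.2] tool y at 20.9 q7 -0.56 eef [0.5846 0.241  0.0274]
top x 0.4558 y 0.1392 yaw 60.7 z 0.0620
scene x 0.4568 y 0.1180 yaw 56.3 z 0.0620
both x 0.4498 y 0.1161 yaw 55.6 z 0.0562
```

View pics/n1.png

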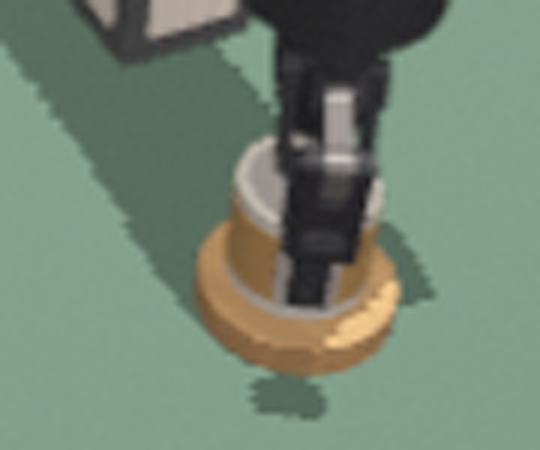

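The can is centred over the round block (its base spans about columns 225–378 against the block's 195–400). I'll lower and release it.

jog_arm(
  motion=[
    [0, 0, 0, -0.5, -0.5, 1.5, 47],
    [0, 0, 0, -0.5, -0.5, 2.5, 47],
    [0, 0, 0, -0.5, -0.5, 3.2, 47],
    [0, 0, 0, -0.5, -0.5, 3.6, 47],
    [0, 0, 0, -0.5, -0.5, 3.6, 47],
  ],
)

```text
t: 23.15
eef_pos: [0.5839, 0.2399, 0.0242]
tool_rot: [0.0, 0.567, 0.824, -0.0]
contact_force: [-2.6, -2.5, 7.3]
gripper_width: 0.625
grasp_force: 33.3
```

jog_arm(
  motion=[
    [0, 0, 0, 0, 0, 0, 60],
    [0, 0, 0, 0, 0, 0, 72],
    [0, 0, 0, 0, 0, 0, 85],
    [0, 0, 0, 0, 0, 0, 85],
    [0, 0, 0, 0, 0, -15, 85],
    [0, 0, 0, 0, 0, -60, 85],
    [0, 0, 0, -25, -10, -120, 85],
    [0, 0, 0, -70, -30, -150, 85],
    [0, 0, 0, -120, -50, -150, 85],
    [0, 0, 0, -170, -70, -150, 85],
  ],
)

```text
t: 24.4
eef_pos: [0.5795, 0.0548, 0.1752]
tool_rot: [0.001, 0.567, 0.824, 0.001]
contact_force: [-0.0, -0.2, 0.0]
gripper_width: 0.993
grasp_force: 0.0
```

jog_arm(
  motion=[
    [0, 0, 0, -40, -35, 0, 85],
    [0, 0, 0, -80, -70, 0, 85],
    [0, 0, 0, -120, -100, 0, 85],
    [0, 0, 0, -120, -100, 0, 85],
  ],
)

```text
t: 24.9
eef_pos: [0.5274, -0.0966, 0.1739]
tool_rot: [0.001, 0.57, 0.822, -0.001]
contact_force: [-0.4, 0.6, 0.1]
gripper_width: 0.996
grasp_force: 0.0
```

Run:
```python
from h import *
print(bot.get_obs()['q'].round(2))
P=[snap(c) for c in("top","scene")]
for nm,pp in(('top',P[:1]),('scene',P[1:]),('both',P)):
    print(nm,show(fit('square',pp,(.442,.127,np.radians(50)),.062,dyaw=.4,dz=1e-5 if nm!='both' else .006)[0]),show(fit('round',pp,(.584,.241,0),.061,dz=1e-5 if nm!='both' else .006)[0]))
im=[]
for p,(u,v,w,h) in zip(P,((145,135,90,90),(260,195,100,100))):
    im.append(cv2.resize(np.ascontiguousarray(p['pixels'][v:v+h,u:u+w,::-1]),(400,400),interpolation=cv2.INTER_CUBIC))
cv2.imwrite('pics/o1.png',np.hstack(im))
```

```text
[ 0.62  0.4  -0.69  1.91  0.31  0.94  0.14]
top x 0.4466 y 0.1256 yaw 52.0 z 0.0620 x 0.5853 y 0.2393 yaw 17.4 z 0.0610
scene x 0.4433 y 0.1271 yaw 51.3 z 0.0620 x 0.5834 y 0.2402 yaw -19.2 z 0.0610
both x 0.4447 y 0.1277 yaw 51.2 z 0.0632 x 0.5846 y 0.2401 yaw 2.5 z 0.0620
```

View pics/o1.png

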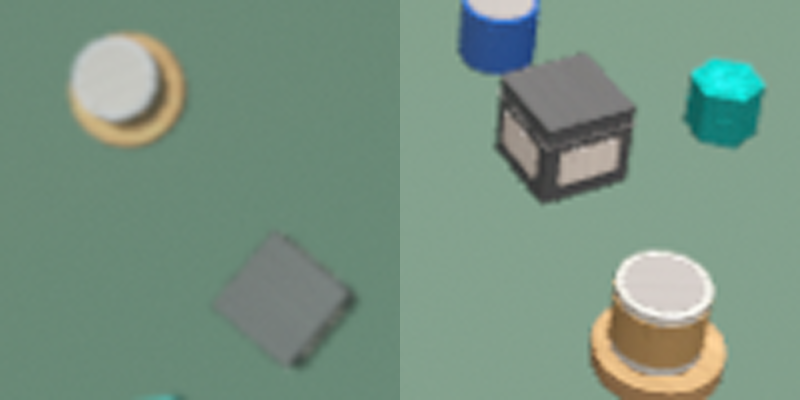

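The can stands centred on its block and the square tin is alone, yaw about 51°. I'll fetch it.

Run:
```python
from h import *
jog(.445,.1268,.12,51.3)
```

```text
rotvec [ 0.001  0.001 -0.531] shift mm [233.9  -0.8  54.1] tool y at 20.9 q7 0.14 eef [ 0.5289 -0.0915  0.1742]
```

jog_arm(
  motion=[
    [0, 0, -0.1, 45, 0, 0, 85],
    [0, 0, -0.25, 90, 0, 0, 85],
    [0, 0, -0.4, 140, 0, 20, 85],
    [0, 0, -0.53, 190, 0, 40, 85],
    [0, 0, -0.53, 230, -0.5, 54, 85],
    [0, 0, -0.53, 234, -0.8, 54, 85],
    [0, 0, -0.53, 234, -0.8, 54, 85],
    [0, 0, -0.53, 234, -0.8, 54, 85],
  ],
)

```text
t: 26.0
eef_pos: [0.4451, 0.1262, 0.1197]
tool_rot: [0.0, 0.332, 0.943, 0.0]
contact_force: [-0.8, 0.1, 0.6]
gripper_width: 0.994
grasp_force: 0.0
```

Run:
```python
from h import *
jog(.445,.1268,.021,51.3)
```

```text
rotvec [ 0.     0.001 -0.002] shift mm [ 0.6  0.3 98.7] tool y at 51.2 q7 0.08 eef [0.4451 0.1262 0.1197]
```

jog_arm(
  motion=[
    [0, 0, 0, 0.5, 0.3, 25, 85],
    [0, 0, 0, 0.5, 0.3, 45, 85],
    [0, 0, 0, 0.5, 0.3, 60, 85],
    [0, 0, 0, 0.5, 0.3, 75, 85],
    [0, 0, 0, 0.5, 0.3, 90, 85],
    [0, 0, 0, 0.5, 0.3, 98, 85],
    [0, 0, 0, 0.5, 0.3, 98, 85],
    [0, 0, 0, 0.5, 0.3, 98, 85],
  ],
)

```text
t: 27.0
eef_pos: [0.4444, 0.1276, 0.0216]
tool_rot: [0.0, 0.331, 0.943, 0.0]
contact_force: [0.4, -0.8, 0.1]
gripper_width: 0.996
grasp_force: 0.0
```

jog_arm(
  motion=[
    [0, 0, 0, 0, 0, 0, 76],
    [0, 0, 0, 0, 0, 0, 70],
    [0, 0, 0, 0, 0, 0, 66],
    [0, 0, 0, 0, 0, 0, 63],
    [0, 0, 0, 0, 0, 0, 60],
    [0, 0, 0, 0, 0, 0, 57],
    [0, 0, 0, 0, 0, 0, 57],
  ],
  grip_force=40,
)

```text
t: 27.88
eef_pos: [0.4443, 0.1273, 0.0216]
tool_rot: [0.0, 0.332, 0.943, -0.0]
contact_force: [-1.4, -0.3, 5.1]
gripper_width: 0.743
grasp_force: 42.3
```

Run:
```python
from h import *
o=bot.get_obs();print(o['contact_force'],o['gripper_width']*85.4,o['grasp_force'],o['q'].round(2))
jog(.5798,-.2352,.2,14.8)
```

```text
[-1.36814177 -0.25247438  5.11930331] 63.441953184420754 42.334261536598206 [ 0.16  0.57 -0.7   2.17  0.64  0.62 -0.11]
rotvec [0.    0.001 0.637] shift mm [-332.6 -198.  -178.2] tool y at 51.3 q7 -0.11 eef [0.4443 0.1273 0.0216]
```

jog_arm(
  motion=[
    [0, 0, 0, 0, 0, -12, 57],
    [0, 0, 0, 0, 0, -45, 57],
    [0, 0, 0, 0, 0, -90, 57],
    [0, 0, 0.1, -15, -9, -130, 57],
    [0, 0, 0.22, -58, -35, -130, 57],
    [0, 0, 0.35, -105, -63, -130, 57],
    [0, 0, 0.48, -152, -91, -130, 57],
    [0, 0, 0.6, -200, -119, -130, 57],
    [0, 0, 0.637, -247, -147, -130, 57],
    [0, 0, 0.637, -292, -174, -130, 57],
  ],
)

```text
t: 29.12
eef_pos: [0.5632, -0.1927, 0.1516]
tool_rot: [-0.0, 0.61, 0.792, 0.0]
contact_force: [1.8, 0.8, -2.9]
gripper_width: 0.741
grasp_force: 45.7
```

jog_arm(
  motion=[
    [0, 0, 0, -40, 5, 0, 57],
    [0, 0, 0, -45, 5, 0, 57],
    [0, 0, 0, -45, 5, 20, 57],
    [0, 0, 0, -45, 5, 50, 57],
    [0, 0, 0, -45, 5, 65, 57],
    [0, 0, 0, -45, 5, 65, 57],
    [0, 0, 0, -45, 5, 65, 57],
  ],
)

```text
t: 30.0
eef_pos: [0.5801, -0.2328, 0.0871]
tool_rot: [0.0, 0.61, 0.792, 0.0]
contact_force: [0.3, -0.3, -3.1]
gripper_width: 0.741
grasp_force: 45.5
```

Run:
```python
from h import *
o=bot.get_obs();print(o['contact_force'],o['gripper_width']*85.4,o['grasp_force'],o['q'].round(2))
jog(.5798,-.2352,.040,14.8)
```

```text
[ 0.27824289 -0.28165007 -3.13365814] 63.277757431181676 45.52584886550903 [ 0.69  0.62 -0.56  1.77  0.41  0.87  0.2 ]
rotvec [0.001 0.    0.   ] shift mm [-2.2 -0.9 47.1] tool y at 14.8 q7 0.2 eef [ 0.5801 -0.2328  0.0871]
```

jog_arm(
  motion=[
    [0, 0, 0, -2.2, -0.9, 20, 57],
    [0, 0, 0, -2.2, -0.9, 38, 57],
    [0, 0, 0, -2.2, -0.9, 45, 57],
    [0, 0, 0, -2.2, -0.9, 47, 57],
    [0, 0, 0, -2.2, -0.9, 47, 57],
    [0, 0, 0, -2.2, -0.9, 47, 57],
  ],
)

```text
t: 30.75
eef_pos: [0.5796, -0.2357, 0.0399]
tool_rot: [0.0, 0.61, 0.792, 0.0]
contact_force: [-0.6, -0.7, -4.2]
gripper_width: 0.747
grasp_force: 45.6
```

Run:
```python
from h import *
jog(.5798,-.2352,.0366,14.8)
p=snap('scene'); cv2.imwrite('pics/q1.png',cv2.resize(p['pixels'][170:245,105:205,::-1],None,fx=6,fy=6,interpolation=cv2.INTER_CUBIC))
```

```text
rotvec [ 0.001  0.001 -0.   ] shift mm [0.5 0.3 3.3] tool y at 14.8 q7 0.17 eef [ 0.5796 -0.2357  0.0399]
```

View pics/q1.png

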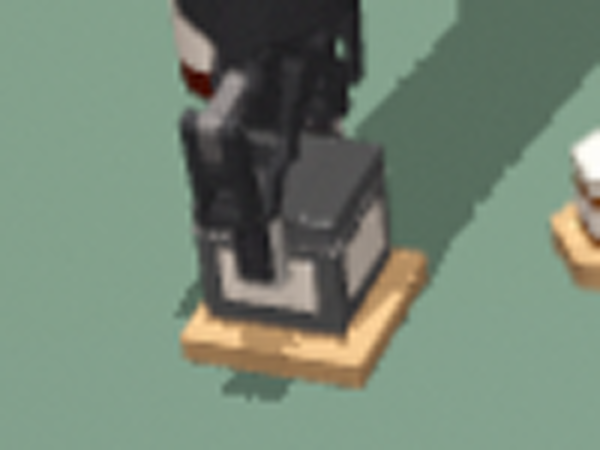

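The tin hangs just above the square block, roughly centred. I've used up my pictures, so from here I'll check numerically. First I'll set it down.

jog_arm(
  motion=[
    [0, 0, 0, 0, 0, 1.5, 57],
    [0, 0, 0, 0, 0, 2.5, 57],
    [0, 0, 0, 0, 0, 3.2, 57],
    [0, 0, 0, 0, 0, 3.5, 57],
    [0, 0, 0, 0, 0, 3.5, 57],
  ],
)

```text
t: 31.42
eef_pos: [0.5792, -0.2357, 0.0367]
tool_rot: [0.0, 0.61, 0.792, -0.0]
contact_force: [-3.7, 0.8, 5.7]
gripper_width: 0.743
grasp_force: 46.7
```

```bash
cat > chk.py <<'E'
from h import *
from scipy.ndimage import map_coordinates
p=snap('scene'); o=bot.get_obs(); print(o['eef_pos'].round(4),o['contact_force'].round(1))
hsv=cv2.cvtColor(p['pixels'],cv2.COLOR_RGB2HSV); wood=(cv2.inRange(hsv,(8,60,100),(25,255,255))>0).astype(float)
B=np.array([.5785,-.2342]); w=np.radians(15.5)
R=np.array([[np.cos(w),-np.sin(w)],[np.sin(w),np.cos(w)]])
# for the two camera-facing sides (+x side, +y side): along outward normal, margin wood from tin base (z .015) to block foot (z 0)
for nm,n,t in(('+x',[1,0],[0,1]),('+y',[0,1],[1,0])):
    n=np.array(n,float);t=np.array(t,float)
    for s in(-.02,-.01,0,.01,.02):
        f=lambda d,z:pix(p,[[*(B+R@(n*d+t*s)),z]])[0]
        a,b=f(.022,.015),f(.042,.0); b=b+(b-a)*.4
        L=np.linalg.norm(b-a); k=np.arange(0,L,.1); q=a+(b-a)/L*k[:,None]
        v=map_coordinates(wood,[q[:,1],q[:,0]],order=1); i=np.where(v>.5)[0]
        pr=[np.dot(f(.032,.015)-a,(b-a)/L),np.dot(f(.042,0)-a,(b-a)/L)]
        mm=np.linalg.norm(f(.042,.015)-f(.032,.015))/10
        print(nm,s,'measured in/out px',k[i[[0,-1]]].round(1),'predicted',np.round(pr,1),'tin offset mm outward',round(((k[i[0]]-pr[0])-(k[i[-1]]-pr[1]))/mm,1))
E
python3 chk.py
```

```text
[ 0.5792 -0.2357  0.0367] [-2.6  0.2  5.9]
+x -0.02 measured in/out px [1.2 8.4] predicted [2.6 9.4] tin offset mm outward -1.5
+x -0.01 measured in/out px [1.6 8.8] predicted [2.6 9.4] tin offset mm outward -1.4
+x 0 measured in/out px [1.1 9.2] predicted [2.6 9.4] tin offset mm outward -4.7
+x 0.01 measured in/out px [1.6 8.7] predicted [2.6 9.4] tin offset mm outward -1.0
+x 0.02 measured in/out px [1.  9.2] predicted [2.6 9.4] tin offset mm outward -5.0
+y -0.02 measured in/out px [2.  8.8] predicted [3.2 9.2] tin offset mm outward -2.0
+y -0.01 measured in/out px [2.4 8.8] predicted [3.2 9.3] tin offset mm outward -0.8
+y 0 measured in/out px [1.8 8.8] predicted [3.2 9.3] tin offset mm outward -2.4
+y 0.01 measured in/out px [1.9 9. ] predicted [3.2 9.4] tin offset mm outward -2.5
+y 0.02 measured in/out px [2.  8.4] predicted [3.2 9.5] tin offset mm outward -0.5
```

jog_arm(
  motion=[
    [0, 0, 0, 0, 0, -3, 57],
    [0, 0, 0, 1.3, 1.2, -3, 57],
    [0, 0, 0, 1.3, 1.2, -2, 57],
    [0, 0, 0, 1.3, 1.2, -1, 57],
    [0, 0, 0, 1.3, 1.2, -0.2, 57],
    [0, 0, 0, 1.3, 1.2, -0.2, 57],
  ],
)

```text
t: 32.22
eef_pos: [0.5799, -0.234, 0.0367]
tool_rot: [-0.0, 0.61, 0.792, -0.0]
contact_force: [-3.7, 0.0, 6.3]
gripper_width: 0.742
grasp_force: 46.5
```

```bash
python3 chk.py | cut -c1-20,60-
```

```text
[ 0.5799 -0.234   0.
+x -0.02 measured inin offset mm outward -1.5
+x -0.01 measured inin offset mm outward -1.4
+x 0 measured in/outffset mm outward -1.0
+x 0.01 measured in/n offset mm outward -1.0
+x 0.02 measured in/n offset mm outward -5.0
+y -0.02 measured inin offset mm outward -0.9
+y -0.01 measured inin offset mm outward -0.5
+y 0 measured in/outffset mm outward -0.2
+y 0.01 measured in/n offset mm outward -0.3
+y 0.02 measured in/n offset mm outward 0.3
```

jog_arm(
  motion=[
    [0, 0, 0, 0, 0, 0, 68],
    [0, 0, 0, 0, 0, 0, 76],
    [0, 0, 0, 0, 0, 0, 85],
    [0, 0, 0, 0, 0, 0, 85],
    [0, 0, 0, 0, 0, -10, 85],
    [0, 0, 0, 0, 0, -40, 85],
    [0, 0, 0, 0, 0, -90, 85],
    [0, 0, 0, 0, 0, -140, 85],
    [0, 0, 0, 0, 0, -160, 85],
    [0, 0, 0, 0, 0, -160, 85],
  ],
)

```text
t: 33.52
eef_pos: [0.5807, -0.2343, 0.1976]
tool_rot: [0.001, 0.61, 0.792, 0.0]
contact_force: [-0.5, -0.1, -0.2]
gripper_width: 0.995
grasp_force: 0.0
```

jog_arm(
  motion=[
    [0, 0, 0, 40, -15, 0, 85],
    [0, 0, 0, 80, -30, 0, 85],
    [0, 0, 0, 120, -40, 0, 85],
    [0, 0, 0, 160, -50, 0, 85],
    [0, 0, 0, 200, -50, 0, 85],
    [0, 0, 0, 200, -50, 0, 85],
  ],
)

```text
t: 34.28
eef_pos: [0.4786, -0.0505, 0.1945]
tool_rot: [-0.001, 0.608, 0.794, -0.001]
contact_force: [0.6, -0.2, -0.7]
gripper_width: 0.995
grasp_force: 0.0
```

Run:
```python
from h import *
print(bot.get_obs()['eef_pos'],bot.get_obs()['contact_force'].round(1))
P=[snap(c) for c in("top","scene")]
for k,x0,z in(('square',(.5795,-.2345,np.radians(14.8)),.077),('round',(.584,.241,0),.061),('hex',(.4665,-.1352,np.radians(20.9)),.055),('oblong',(.6228,.0065,np.radians(26.6)),.059)):
    print(k,*[nm+' '+show(fit(k,pp,x0,z,dyaw=.2,dxy=.01,dz=1e-5)[0]) for nm,pp in(('top',P[:1]),('scene',P[1:]))],sep=' | ')
for n in("sauce_bottle_center","spice_jar_center","square_tin_center","round_can_center","hex_jar_center","oblong_tin_center"):
    for p in P: print(n,[(np.round(d['xy']).tolist(),round(d['score'],2)) for d in bot.tip_of(n,p)[:2]])
```

```text
[ 0.4785969  -0.05054012  0.1945206 ] [ 0.6 -0.2 -0.7]
square | top x 0.5732 y -0.2257 yaw 14.7 z 0.0770 | scene x 0.5801 y -0.2344 yaw 14.4 z 0.0770
round | top x 0.5853 y 0.2392 yaw 5.9 z 0.0610 | scene x 0.5834 y 0.2402 yaw -1.9 z 0.0610
hex | top x 0.4588 y -0.1452 yaw 22.1 z 0.0550 | scene x 0.4649 y -0.1363 yaw 19.9 z 0.0550
oblong | top x 0.6160 y 0.0049 yaw 27.0 z 0.0590 | scene x 0.6328 y 0.0142 yaw 28.5 z 0.0590
sauce_bottle_center [([388.0, 209.0], 0.87)]
sauce_bottle_center [([212.0, 206.0], 0.5)]
spice_jar_center [([124.0, 191.0], 0.86)]
spice_jar_center [([402.0, 258.0], 0.85)]
square_tin_center [([332.0, 156.0], 0.66)]
square_tin_center [([152.0, 211.0], 0.62)]
round_can_center [([171.0, 154.0], 0.66), ([237.0, 234.0], 0.52)]
round_can_center [([286.0, 204.0], 0.74), ([326.0, 271.0], 0.57)]
hex_jar_center [([182.0, 232.0], 0.62)]
hex_jar_center [([210.0, 203.0], 0.71), ([340.0, 218.0], 0.6)]
oblong_tin_center [([251.0, 142.0], 0.5), ([172.0, 154.0], 0.33)]
oblong_tin_center [([226.0, 248.0], 0.72), ([324.0, 280.0], 0.67)]
```

Run:
```python
from h import *
for c,regs in(('scene',{'bottle':(130,135,28,52),'spice':(380,230,42,52),'blue':(272,188,18,28),'turq':(330,208,24,26)}),('top',{'bottle':(370,195,40,30),'spice':(104,180,38,32),'blue':(226,224,24,24),'turq':(170,220,22,22)})):
    a=cv2.imread(f'pics/{c}0.png')[:,:,::-1].astype(int); b=snap(c)['pixels'].astype(int)
    for n,(u,v,w,h) in regs.items():
        d=np.abs(a-b)[v:v+h,u:u+w].max(2); print(c,n,'changed frac',(d>25).mean().round(3))
a=cv2.imread('pics/l1.png')[:,384:,::-1].astype(int); b=cv2.resize(np.ascontiguousarray(b if 0 else snap('scene')['pixels'][225:279,200:254]),(384,384),interpolation=cv2.INTER_CUBIC).astype(int)
d=np.abs(a-b)[110:305,90:290].max(2); print('oblong',(d>40).mean())
```

```text
scene bottle changed frac 0.018
scene spice changed frac 0.0
scene blue changed frac 0.028
scene turq changed frac 0.0
top bottle changed frac 0.0
top spice changed frac 0.0
top blue changed frac 0.0
top turq changed frac 0.0
oblong 0.4238717948717949
```

Run:
```python
from h import *
p=snap('scene'); new=cv2.resize(np.ascontiguousarray(p['pixels'][225:279,200:254,::-1]),(384,384),interpolation=cv2.INTER_CUBIC); old=cv2.imread('pics/l1.png')[:,384:]
for im in(old,new):
    h=cv2.cvtColor(im,cv2.COLOR_BGR2HSV)
    for n,m in(('lid',cv2.inRange(h,(0,0,0),(179,40,130))),('brass',cv2.inRange(h,(15,150,90),(25,255,255))),('wood',cv2.inRange(h,(8,70,90),(25,255,255)))):
        k,l,s,c=cv2.connectedComponentsWithStats(m); i=1+s[1:,4].argmax(); print(n,s[i],c[i].round())
g=new.astype(int)[::24,::24].sum(2)//3; print(g)
```

```text
lid [ 125  107  133   69 7794] [191. 139.]
brass [ 132  177  118   74 2935] [190. 213.]
wood [   93   171   195   134 20317] [189. 245.]
lid [ 127  115  126   60 6466] [192. 143.]
brass [ 133  177  116   73 2616] [192. 213.]
wood [   93   170   192   135 19878] [189. 245.]
[[145 144 144 144 144 144 144 107  98  97  97 110 100 112 143 144]
 [144 144 144 144 144 144 144 135  97  97 108 144 144 143 144 144]
 [143 144 143 144 144 144 145  95  97  97 143 144 143 143 144 144]
 [143 144 144 144 144 144 143 115 103 127 144 144 144 144 144 144]
 [143 144 144 144 144 143 145 144 143 143 144 144 144 144 144 144]
 [143 144 144 144 144 145 125 125 124 124 123 143 144 144 144 144]
 [144 144 144 143 145 144 126 125 125 124 123 144 144 144 144 145]
 [144 144 144 144 144 142  74  69  71  70  66 144 144 143 144 144]
 [144 144 143 144 145 190 150 139 149 128 114 162 147 144 143 144]
 [143 144 144 144 141 201 143 173 172 172 120 198 152 143 143 144]
 [143 144 144 144 166 197 108 115 116 119 111 201 148 144 145 143]
 [143 143 144 143 190 200 202 202 196 197 197 195 145 144 143 144]
 [143 143 143 143 122 116 116 118 112 114 116 117 140 144 144 144]
 [143 143 143 143 145 146 146 146 146 146 146 136 144 144 144 144]
 [144 144 144 143 144 143 143 143 143 145 143 143 144 144 144 143]
 [143 143 144 143 143 143 143 143 144 143 143 143 144 143 143 144]]
```

The oblong tin hasn't moved and all else is in order; handing in.

```bash
python3 -c "
from station import bot
print(bot.hand_in())"
```

```text
the job is handed in; nothing more can be done
None
```

The tower is apart and handed in at about 34 s of the 96 s: each of the four goods stands upright and released on its matching block, within a few mm of centre by my measurements. The bottle, spice jar and look-alikes have not moved; I went one over the limit, viewing 15 pictures instead of 14.

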